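Check the round die back into the die rack

ROBOT

A 6-joint arm with a two-finger parallel gripper is mounted at the origin on a cart in front of the work surface, level with it; the furniture and walls round the work are solid. World frame = base frame: x ahead of the robot, y to its left, z up, the work surface at z = 0. Lengths are in m, angles in degrees, forces in N, time in s.
With the tool pointing down it reaches from about 0.325 to 0.85 m from the base axis. Payload 4.4 kg.
Tool frame: the origin (TCP) lies between the finger pads; the fingertips stand 19 mm ahead of it and the grasp point (between the pads) is the TCP; z points along the fingers, y is the direction in which the jaws open and shut (so a half turn about z gives the same grasp; the last joint's range is limited). The gripper opens to 94 mm and grips with 3 to 60 N. Pads are 16 mm wide; open, the fingers measure 119 mm over their backs; the gripper's body (75 mm by 177 mm) begins 78 mm behind the grasp point.
Start: joints at [65.174, 11.837, 88.321, -0, 79.842, -8.623], TCP at [0.16, 0.552, 0.224] pointing down, gripper open.
Joint ranges: [-156.59, 156.59], [-49.26, 127.26], [12.9, 141.05], [-63.56, 243.56], [4.71, 150.69], [-161.64, 161.64]. Speed limits (degrees/s): [159.86, 159.86, 180, 180, 180, 180].

INTERFACE

Orientations are given as [roll, pitch, yaw] about the fixed x, y, z axes, in that order (R = Rz(yaw) Ry(pitch) Rx(roll)).
In Python, from cell import robot, imaging, workorder gives the robot as it stands.
- The arm moves only by the shell command python3 -m crank 'ROWS' [FORCE]. ROWS is JSON, a list of rows, each a list of 7 numbers: the shift along the tool's x, y, z in mm, then the turn, a rotation vector about the tool's x, y, z in units of 8 degrees (1.0 is 8 degrees), then the gripper command: -1 is fully open, 1 is shut, values between are in proportion. A call has 1 to 5 rows; each row shifts and turns the commanded pose from where the row before left it, along the tool's axes as they then stand; what a row does not reach is not made up. A row lasts 1/8 s, in which the tool goes at most 62.5 mm and 10.7 degrees, less where a joint would pass 70% of its speed; a pose out of reach is approached as far as the arm can. A call is refused whole if a number of a shift passes 62.5 or a number of a turn 1, either way. A call with a gripper value outside its range is refused whole. The fingers move at their own pace and stop on an object; FORCE is the grip in N (left out, the last holds). Time passes only in rows, so rows that do not move let the fingers close. It gives the time, the measured TCP pose, the force and the opening at its end, in the units of the state.
- robot.sense(): the state, without advancing time (a new reading comes with each control period).
- imaging.read_camera(name): name is "scene" or "side" or "wrist"; returns a dict with "color" (420x560x3 uint8, blue, green, red), "camera_matrix" (3x3 intrinsics, pixels), "pose" (4x4, takes a point from camera to world coordinates). Camera axes: x right, y down, z forward; pixel columns grow to the right and rows downward; lengths in m; the calibration is good to about 2 mm. A picture is of the moment at which its call begins. There is no depth.
- workorder.job_done(): hands the job in, once; it reports no verdict.
The state is a dict: "time_s": time; "q": joint angles; "joint_velocities": joint speeds; "joint_torque": joint torques, N m; "ee_pos": TCP position; "orientation": TCP orientation; "contact_force": force on the tool from outside, world axes, zero at the start; "ft_torque": the same for the moment, N m; "opening": opening from 0.0 (shut) to 1.0 (fully open).
Only numpy, scipy, OpenCV 4.12 (cv2) and the standard library are available. Lean on these libraries where they do the work, as an engineer would, in place of code of your own. Each camera call takes 0.05 s, during which the arm holds its last target. There are 200 camera calls.

TASK

The round cutting die has come back from the press and stands loosely in its bay of the low die rack. With the fingertips push it fully home against the bay's back stop, and then flip that bay's hinged keeper flag, which sticks out to the front, right over its pivot until it lies flat in the bay in front of the die and shows its other face, the one with the ring. Nothing is to be picked up: do not lift or tip any die, and leave the other two dies, the other two flags and the things round the rack as they are.

Things in the scene. Friction and masses are not known exactly. Their poses are not given: they have to be found in the camera images.
- die_rack: plywood die rack, a board 126 x 218 mm on two battens, fixed; its top is 40 mm above the table. Origin on the table under it, +x to the back, +y to the left. It carries three bays side by side, 72 mm apart, in any order; their x axes are parallel to the rack's
- bay_round: dark steel bay of the round die, open in front; its flag is the one to flip. Origin: centre of its underside, 40 mm above the table; +x to the back of the bay, +z up. In mm in this frame: floor top z 3; inner walls y +-29, tops z 25; two hinge ears at x -59 to -45, outside y +-29, tops z 34; back stop's face x 56, top z 38; hinge pin along y at x -52, z 27, its barrel 9 thick across the mouth
- bay_square: bay built like bay_round, holding the square die, already home with its flag flipped over; leave it alone
- bay_slot: bay built like bay_round, holding the oblong slot die, not home, its flag out to the front; leave it alone
- die_round_mid (a point): centre of the round die, a steel ring 40 mm across and 35 tall, about 120 g (solid up to 30 mm: nothing enters it). It stands on the bay floor, centre 15.5 mm above it, 14 to 26 mm short of home. Home, its centre is 20 mm before the back stop (x = 36 mm in the bay's frame); the flag comes down flat only if it is there to within about 4 mm, else it lands on the die
- die_square: square steel die, 40 x 40 x 34 mm, origin at the centre of its underside; a bystander
- die_slot: oblong slot-shaped steel die with round ends, 25 (bay x) x 44 (bay y) x 34 mm, origin at the centre of its underside; a bystander
- hinge_round (a point): middle of the hinge pin of that bay's flag, on the pivot axis (axes as the bay's)
- flag_edge_round (a point): middle of the rolled free edge of that bay's flag, on the axis of the roll (7 mm thick), 60.5 mm from the pivot
- flag_round (a joint): angle of the keeper flag to flip, an aluminium leaf 54 wide, 3 thick, 64 mm from pivot to the outside of its rolled edge. 0: level, out to the front (-x of the bay), bar face up; pi/2: upright; pi: level in the bay, towards the back, ring face up. Starts at 0 to 0.25, stops at 0 and pi. The stiff hinge (0.035 N m, some 0.6 N at the edge, plus 45 g of leaf) leaves it wherever it is let go
- flag_square (a joint): flag of the square die's bay, like flag_round; already flipped over (about pi); leave it
- flag_slot (a joint): flag of the slot die's bay, like flag_round; out to the front (0 to 0.25); leave it
- die_heel: heel-shaped steel die, 74 x 64 x 31 mm, standing on the table to the left of the rack; origin at the centre of its underside; a bystander
- tape_2: roll of black tape, 62 mm across, 19 mm tall, on the table to the left of the rack; origin at the centre of its underside; a bystander
- eyelet_tin: small round tin of eyelets, 62 mm across, 20 mm tall, on the table behind the rack; origin at the centre of its underside; a bystander
- spool_1: thread spool, 36 mm across, 45 mm tall, on the table behind the rack; origin at the centre of its underside; a bystander
- die_round: the same round die as a body; origin at the centre of its underside

How it is judged (in metres and radians):
On the way, in this order (a step that is already met when the one before it is completed fails the run):
1. the round die is pushed home while its flag is still out to the front (x of die_round_mid in the frame of bay_round above 0.031 m and z of die_round_mid in the frame of bay_round below 0.024 m and angle between die_round_mid's own z axis and vertical below 0.1 rad and value of joint flag_round below 0.5 rad), for 0.2 s.
2. the flag of the round die's bay is flipped over and lies flat (x of die_round_mid in the frame of bay_round above 0.031 m and z of die_round_mid in the frame of bay_round below 0.024 m and angle between die_round_mid's own z axis and vertical below 0.1 rad and value of joint flag_round above 3.07159 rad), for 0.2 s.
At the end, for the whole second after the job is handed in: the round die stands upright within 5 mm of the back stop, its flag lies within 4 degrees of fully over with the ring face up, and the other dies and flags are as they were (all of step 2 and linear speed of die_round below 0.02 m/s and x of die_square in the frame of bay_square above 0.028 m and value of joint flag_square above 3 rad and value of joint flag_slot below 0.35 rad); the robot touches nothing.
It fails at once if the round die is lifted or tipped (z of die_round_mid in the frame of bay_round above 0.027 m or angle between die_round_mid's own z axis and vertical above 0.3 rad).
It fails at once if the flag is flipped over before the die is home (value of joint flag_round above 1.6 rad and x of die_round_mid in the frame of bay_round below 0.028 m).
It fails at once if another flag is moved (value of joint flag_square below 2.95 rad or value of joint flag_slot above 0.4 rad).
It fails at once if another die or a thing round the rack is moved (distance of any of die_square, die_slot, die_heel, tape_2, eyelet_tin, spool_1 from where it was at the start of the episode above 0.012 m).
It also fails if it takes over 54 s, if anything falls off the work surface, if the arm or the gripper's body presses on something with over 40 N, if the wrist force passes 120 N, or if a joint passes its speed limit or range.

## Working session

There is one attempt and no reset: what is moved stays moved. The work goes in short steps, Python scripts to look and compute and a shell command to move; the robot and the scene stay as the last step left them, time stands still between calls to the robot, and variables do not carry over. Pictures are saved under pics/ and viewed, about 8 in all and at most 12, crops included, and the job is handed in when it is done.

```bash
mkdir -p pics; ls; python3 - <<'E'
from cell import robot, imaging
import cv2, numpy as np
s=robot.sense(); print({k:s[k] for k in("time_s","ee_pos","orientation","contact_force","opening")})
for n in("scene","side"):
    r=imaging.read_camera(n); cv2.imwrite(f"pics/{n}0.png",r["color"]); np.savez(f"{n}.npz",K=r["camera_matrix"],T=r["pose"])
    print(n,r["camera_matrix"].tolist(),np.round(r["pose"],4).tolist())
a=cv2.imread("pics/scene0.png");b=cv2.imread("pics/side0.png")
E
```

```text
pics
{'time_s': 0.0, 'ee_pos': array([0.16013396, 0.55147585, 0.22333915]), 'orientation': array([-1.79875502e+02, -1.95430364e-02,  1.63798426e+02]), 'contact_force': array([ 0.43078605, -0.31730857, -0.41235003]), 'opening': 0.9979385474005452}
scene [[526.0436602737769, 0.0, 288.00480661112465], [0.0, 526.0436602737769, 214.9213639651082], [0.0, 0.0, 1.0]] [[0.6186, -0.5081, 0.5993, 0.0326], [-0.7856, -0.4156, 0.4584, -0.3919], [0.0162, -0.7543, -0.6563, 0.76], [0.0, 0.0, 0.0, 1.0]]
side [[450.0629911938611, 0.0, 269.2504309294683], [0.0, 450.0629911938611, 208.6970149105158], [0.0, 0.0, 1.0]] [[0.9976, -0.0068, 0.0692, 0.5653], [-0.0649, -0.4494, 0.891, -0.7507], [0.025, -0.8933, -0.4487, 0.4956], [0.0, 0.0, 0.0, 1.0]]
```

View pics/scene0.png

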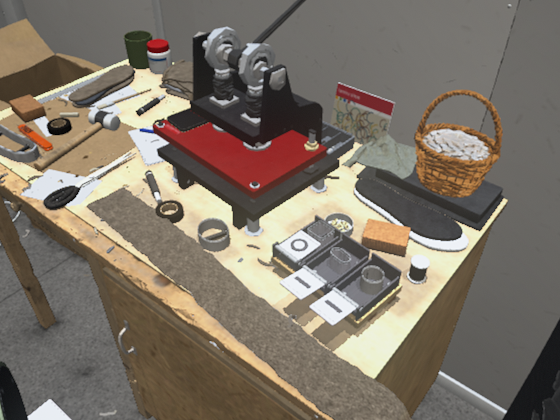

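View pics/side0.png

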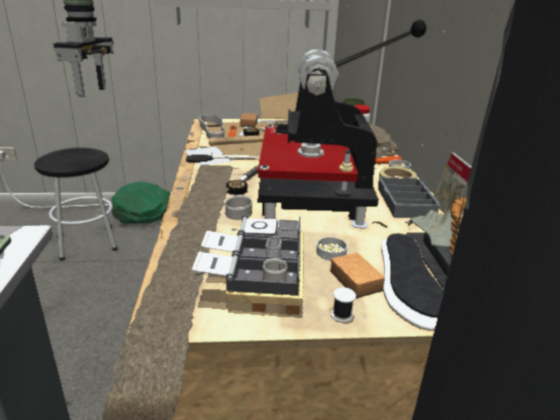

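The round die is in the right-hand bay (scene ≈(374,277), side ≈(275,268)), with its flag out at scene ≈(336,305). I'll enlarge both views.

```bash
python3 - <<'E'
import cv2, numpy as np
a=cv2.imread("pics/scene0.png")[205:335,260:435];b=cv2.imread("pics/side0.png")[205:315,185:365]
a=cv2.resize(a,None,fx=4.5,fy=4.5,interpolation=cv2.INTER_CUBIC);b=cv2.resize(b,None,fx=4.4,fy=4.4,interpolation=cv2.INTER_CUBIC)
cv2.imwrite("pics/sc.png",a);cv2.imwrite("pics/sd.png",b)
E
cat > h.py <<'E'
import numpy as np
def cam(n):
    d=np.load(f"{n}.npz");return d["K"],d["T"]
def ray(n,u,v,z):
    K,T=cam(n);d=T[:3,:3]@np.linalg.inv(K)@[u,v,1];o=T[:3,3];return o+d*(z-o[2])/d[2]
def proj(n,p):
    K,T=cam(n);c=K@(T[:3,:3].T@(np.asarray(p)-T[:3,3]));return c[:2]/c[2]
E
```

```text
(no output)
```

View pics/sc.png

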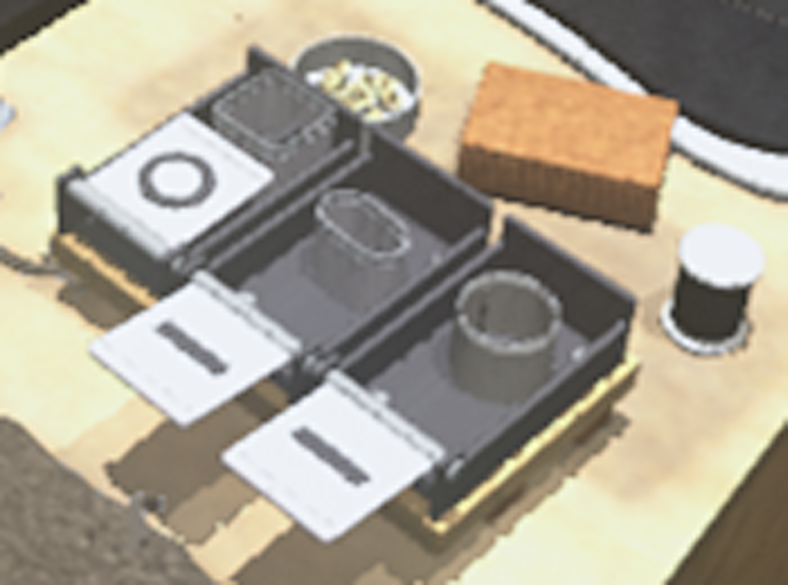

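View pics/sd.png

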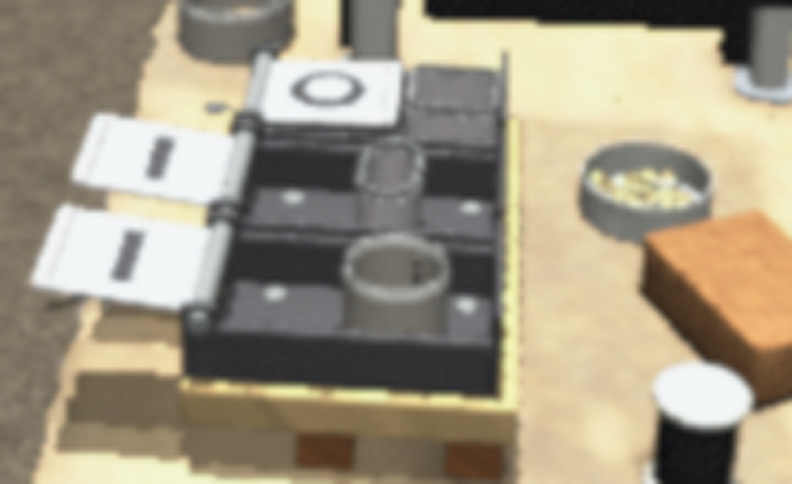

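```bash
cat > fit.py <<'E'
from h import *
from scipy.optimize import least_squares
S=lambda x,y:("scene",260+x/4.5,205+y/4.5); D=lambda x,y:("side",185+x/4.4,205+y/4.4)
obs=[("die",S(507,308)),("die",D(397,268)),
 ([57,31,38],S(507,218)),([57,-31,38],S(635,298)),
 ([-52,27,30],S(334,375)),([-52,-27,30],S(438,455)),
 ([-52,27,30],D(221,225)),([-52,-27,30],D(202,300)),
 ("fl",S(225,460)),("fr",S(327,540)),("fl",D(62,208)),("fr",D(35,287))]
def W(p,l):
    x,y,a=p[:3];c,s=np.cos(a),np.sin(a);l=np.array(l)/1000
    return [x+c*l[0]-s*l[1],y+s*l[0]+c*l[1],.04+l[2]]
def loc(p,k):
    if k=="die":return [p[4],p[5],38]
    if k in("fl","fr"):
        return [-52-63*np.cos(p[3]),27 if k=="fl" else -27,27+63*np.sin(p[3])]
    return k
res=lambda p:np.concatenate([proj(o[0],W(p,loc(p,k)))-o[1:] for k,o in obs])
d=ray(*S(507,308),.078);print("die scene",d,"side",ray(*D(397,268),.078))
r=least_squares(res,[d[0],d[1],0,.1,15,0],x_scale=[.01,.01,.1,.1,10,10],loss="soft_l1")
p=r.x;print(p,np.degrees(p[2:4]),r.cost);print(res(p).reshape(-1,2).round(1).tolist())
for n,l in(("hinge",[-52,0,27]),("die",[p[4],p[5],38]),("edge",[-52-60.5*np.cos(p[3]),0,27+60.5*np.sin(p[3])]),("back",[56,0,38])):print(n,np.round(W(p,l),4))
E
python3 fit.py
```

```text
die scene [ 0.62650413 -0.1276642   0.078     ] side [ 0.62592674 -0.13157582  0.078     ]
[ 0.60856957 -0.12450098 -0.13447546  0.12936859 17.98836786 -1.65341961] [-7.70487612  7.41227436] 4.637017747307515
[[0.3, 0.3], [0.0, -1.0], [-0.1, -0.1], [-1.2, 0.3], [-0.4, 0.2], [0.5, 0.4], [0.4, 1.0], [0.2, 2.0], [-1.3, -1.0], [0.2, 0.6], [0.7, 0.2], [-0.0, -0.0]]
hinge [ 0.557  -0.1175  0.067 ]
die [ 0.6262 -0.1286  0.078 ]
edge [ 0.4976 -0.1095  0.0748]
back [ 0.6641 -0.132   0.078 ]
```

```bash
cat >> h.py <<'E'
from scipy.spatial.transform import Rotation as Ro
B=np.array([.6086,-.1245,.04]);RB=Ro.from_euler("z",-7.7,degrees=True).as_matrix()
def go(tip=None,tilt=40):
    from cell import robot
    s=robot.sense();R=Ro.from_euler("xyz",s["orientation"],degrees=True).as_matrix();p=np.array(s["ee_pos"])
    t=RB.T@(p+.019*R[:,2]-B)*1000
    print("t",round(s["time_s"],2),"tip bay",t.round(1),"F bay",(RB.T@s["contact_force"]).round(1),"op",round(s["opening"],2))
    a=np.radians(tilt);y=RB[:,1];z=RB@[np.sin(a),0,-np.cos(a)];Rt=np.c_[np.cross(y,z),y,z]
    print("turn units",(Ro.from_matrix(R.T@Rt).as_rotvec(degrees=True)/8).round(2))
    if tip is not None:
        pt=B+RB@(np.array(tip)/1000)-.019*Rt[:,2]
        print("shift now-axes",(R.T@(pt-p)*1000).round(1),"target-axes",(Rt.T@(pt-p)*1000).round(1),"world",((pt-p)*1000).round(1))
E
python3 - <<'E'
from h import *
for n,u,v in(("scene",155,125),("scene",160,150),("scene",240,205),("scene",253,230),("side",262,205),("side",270,215)):
    print(n,u,v,[ray(n,u,v,z).round(2).tolist() for z in(0,.08,.15)])
go([-22,-1,110])
E
```

```text
scene 155 125 [[0.79, 0.65, 0.0], [0.71, 0.54, 0.08], [0.64, 0.44, 0.15]]
scene 160 150 [[0.72, 0.55, 0.0], [0.65, 0.45, 0.08], [0.58, 0.36, 0.15]]
scene 240 205 [[0.69, 0.24, 0.0], [0.62, 0.18, 0.08], [0.56, 0.12, 0.15]]
scene 253 230 [[0.64, 0.17, 0.0], [0.58, 0.11, 0.08], [0.52, 0.06, 0.15]]
side 262 205 [[0.62, 0.25, 0.0], [0.62, 0.09, 0.08], [0.61, -0.05, 0.15]]
side 270 215 [[0.64, 0.2, 0.0], [0.63, 0.05, 0.08], [0.62, -0.09, 0.15]]
t 0.1 tip bay [-534.9  609.8  164.4] F bay [0.  0.1 0.6] op 1.0
turn units [-0.38 -4.99 -1.01]
shift now-axes [-585.6 -530.    59.8] target-axes [-345.7 -610.9  367. ] world [ 414.4 -672.5  -58.9]
```

```bash
python3 -m crank '[[-41,-34,0,0,0,0,1],[-41,-34,0,0,0,0,1],[-41,-34,0,0,0,0,1],[-41,-34,0,0,0,0,1]]' 20 && python3 -m crank '[[-41,-34,0,0,0,0,1],[-41,-34,0,0,0,0,1],[-41,-34,0,0,0,0,1],[-41,-34,0,0,0,0,1]]' && python3 -c "
from h import *
go([-22,-1,110])"
```

```text
time_s: 0.6
ee_pos: [0.2804, 0.3742, 0.224]
orientation: [-180.0, -0.0, 163.8]
contact_force: [0.5, 0.3, 1.2]
opening: 0.61
time_s: 1.1
ee_pos: [0.4, 0.1978, 0.2242]
orientation: [180.0, -0.0, 163.8]
contact_force: [0.4, 0.3, 0.1]
opening: 0.187
t 1.1 tip bay [-249.9  291.5  165.2] F bay [0.4 0.4 0.1] op 0.19
turn units [-0.37 -4.99 -1.02]
shift now-axes [-256.6 -257.4   59.6] target-axes [-126.9 -292.5  184.4] world [ 174.6 -318.7  -59.6]
```

```bash
python3 -m crank '[[-30,-50,0,0,0,0,1],[-30,-50,0,0,0,0,1],[-30,-50,0,0,0,0,1],[-30,-50,0,0,0,0,1],[-30,-50,0,0,0,0,1]]' && python3 -m crank '[[0,0,0,-0.08,-1,-0.2,1],[0,0,0,-0.08,-1,-0.2,1],[0,0,0,-0.08,-1,-0.2,1],[0,0,0,-0.08,-1,-0.2,1],[0,0,0,-0.07,-1,-0.2,1]]' && python3 -c "
from h import *
go([-22,-1,110])"
```

```text
time_s: 1.72
ee_pos: [0.4737, -0.0843, 0.2242]
orientation: [180.0, -0.0, 163.8]
contact_force: [-0.4, 0.4, 0.5]
opening: 0.006
time_s: 2.35
ee_pos: [0.4735, -0.0823, 0.2244]
orientation: [179.8, 40.3, 172.1]
contact_force: [-0.1, 0.6, 0.2]
opening: 0.005
t 2.35 tip bay [-127.2   23.8  170. ] F bay [-0.2  0.6  0.2] op 0.0
turn units [ 0.01  0.04 -0.02]
shift now-axes [-41.6 -24.8 113.8] target-axes [-42.2 -24.7 113.6] world [101.1 -38.6 -59.9]
```

```bash
python3 -m crank '[[-14,-8.3,38,0,0,0,1],[-14,-8.3,38,0,0,0,1],[-14,-8.3,38,0,0,0,1],[14.5,0,17,0,0,0,1],[14.5,0,17,0,0,0,1]]' && python3 -m crank '[[0,0,0,0,0,0,1]]' && python3 - <<'E'
from h import *
from cell import imaging
import cv2
go([-22,-1,12])
a=imaging.read_camera("side")["color"][130:315,150:370];b=imaging.read_camera("scene")["color"][150:335,240:460]
f=lambda i:cv2.resize(i,None,fx=3.5,fy=3.2,interpolation=cv2.INTER_CUBIC)
cv2.imwrite("pics/c1.png",cv2.resize(np.vstack([a,b]),None,fx=2.2*0.73,fy=1.6)) 
cv2.imwrite("pics/c1.png",cv2.resize(np.hstack([a,b]),(800,336),interpolation=cv2.INTER_CUBIC))
E
```

```text
time_s: 2.98
ee_pos: [0.5747, -0.1211, 0.1182]
orientation: [179.7, 40.0, 172.0]
contact_force: [0.2, 0.4, -0.6]
opening: 0.007
time_s: 3.1
ee_pos: [0.5729, -0.12, 0.1165]
orientation: [179.6, 39.8, 171.9]
contact_force: [-0.7, 0.3, 0.2]
opening: 0.005
t 3.1 tip bay [-23.9  -0.3  61.9] F bay [-0.7  0.2  0.2] op 0.0
turn units [ 0.02 -0.03 -0.04]
shift now-axes [30.5 -1.  39.5] target-axes [30.7 -0.7 39.4] world [  1.7  -0.9 -49.9]
```

View pics/c1.png

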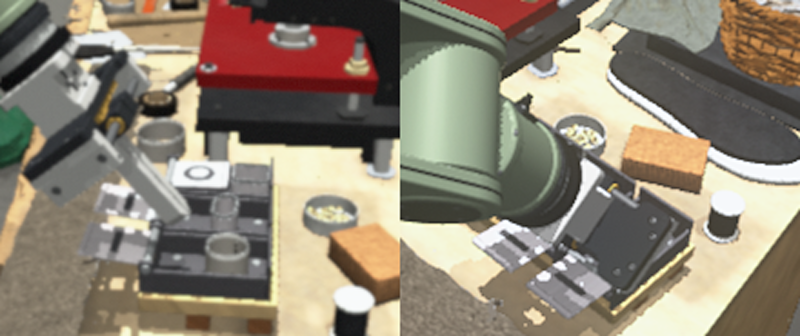

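The side view shows the shut, tilted fingertips at about crop (180,215), above the mouth half of the round bay. The flags and the press are clear of the gripper. I'll lower into the bay now.

```bash
python3 -m crank '[[8,0,10,0,0,0,1],[8,0,10,0,0,0,1],[8,0,10,0,0,0,1],[7,0,9,0,0,0,1],[0,0,0,0,0,0,1]]' && python3 -c "
from h import *
go([8,-1,12])"
```

```text
time_s: 3.82
ee_pos: [0.577, -0.1209, 0.0716]
orientation: [179.8, 40.0, 172.0]
contact_force: [0.1, 0.4, 0.5]
opening: 0.004
t 3.83 tip bay [-19.5  -0.6  17.1] F bay [0.  0.4 0.5] op 0.0
turn units [ 0.    0.   -0.02]
shift now-axes [-17.8  -0.3  21.6] target-axes [-17.9  -0.4  21.6] world [27.2 -4.1 -5.1]
```

```bash
python3 -m crank '[[2.6,0,3,0,0,0,1],[-4.6,0,3.9,0,0,0,1],[-4.6,0,3.9,0,0,0,1],[-4.6,0,3.9,0,0,0,1],[0,0,0,0,0,0,1]]' && python3 -c "
from h import *
go([8,-1,12])" && python3 -m crank '[[-2.3,0,1.9,0,0,0,1],[-2.3,0,1.9,0,0,0,1],[0,0,0,0,0,0,1]]' && python3 -c "
from h import *
go([10,-1,12])"
```

```text
time_s: 4.45
ee_pos: [0.5957, -0.1229, 0.0684]
orientation: [179.8, 39.9, 172.0]
contact_force: [0.3, -0.6, 0.8]
opening: 0.005
t 4.45 tip bay [-0.9 -0.1 13.8] F bay [ 0.4 -0.5  0.8] op 0.0
turn units [-0.   -0.02 -0.03]
shift now-axes [-5.6 -0.8  7. ] target-axes [-5.6 -0.9  7.1] world [ 8.6 -2.  -1.8]
time_s: 4.82
ee_pos: [0.601, -0.1236, 0.0681]
orientation: [179.8, 39.8, 172.0]
contact_force: [0.3, 0.8, 0.0]
opening: 0.007
t 4.83 tip bay [ 4.5 -0.1 13.5] F bay [0.2 0.9 0. ] op 0.01
turn units [-0.   -0.02 -0.03]
shift now-axes [-3.2 -0.9  4.6] target-axes [-3.2 -0.9  4.7] world [ 5.3 -1.6 -1.5]
```

```bash
for i in 1 ; do python3 -m crank '[[-1.5,0,1.3,0,0,0,1],[-1.5,0,1.3,0,0,0,1],[0,0,0,0,0,0,1]]'; done; python3 -c "
from h import *
go([10,-1,12])"; python3 -m crank '[[-1.5,0,1.3,0,0,0,1],[0,0,0,0,0,0,1]]';  python3 -c "
from h import *
go([10,-1,12])"
```

```text
time_s: 5.2
ee_pos: [0.6049, -0.124, 0.068]
orientation: [179.8, 39.8, 172.0]
contact_force: [-1.7, -0.9, 0.8]
opening: 0.003
t 5.2 tip bay [ 8.4 -0.1 13.4] F bay [-1.5 -1.1  0.8] op 0.0
turn units [-0.   -0.02 -0.03]
shift now-axes [-0.3 -0.9  2.1] target-axes [-0.3 -1.   2.1] world [ 1.4 -1.2 -1.4]
time_s: 5.45
ee_pos: [0.6058, -0.1241, 0.0676]
orientation: [179.8, 39.8, 172.0]
contact_force: [-8.8, 0.8, 6.1]
opening: 0.004
t 5.45 tip bay [ 9.3  0.  12.9] F bay [-8.8 -0.4  6.1] op 0.0
turn units [-0.   -0.03 -0.03]
shift now-axes [ 0.2 -1.   1.2] target-axes [ 0.2 -1.   1.2] world [ 0.5 -1.1 -1. ]
```

Force rose to 8.8 N with the leading corner at x ≈ 15.4, and a home die's face is at 16, so the die is at the stop. I'll back off, rise, and check.

```bash
python3 -m crank '[[0,0,0,0,0,0,1],[7,0,-6,0,0,0,1],[7,0,-6,0,0,0,1],[-19,0,-23,0,0,0,1],[-19,0,-23,0,0,0,1]]' && python3 -m crank '[[-19,0,-23,0,0,0,1],[-19,0,-23,0,0,0,1],[23,0,-19,0,0,0,1],[23,0,-19,0,0,0,1],[23,0,-19,0,0,0,1]]' && python3 -m crank '[[23,0,-19,0,0,0,1],[23,0,-19,0,0,0,1],[0,0,0,0,0,0,1]]' && python3 - <<'E'
from h import *
from cell import imaging
import cv2
go([-118,-1,5]);go([-150,-1,-5])
a=imaging.read_camera("side")["color"][205:315,170:310];b=imaging.read_camera("scene")["color"][205:335,260:425]
cv2.imwrite("pics/c2.png",np.hstack([cv2.resize(a,(400,314),interpolation=2),cv2.resize(b,(400,314),interpolation=2)]))
print([proj("side",B+RB@[x/1000,0,.038]) for x in(33,36)],[proj("scene",B+RB@[x/1000,0,.038]) for x in(33,36)])
E
```

```text
time_s: 6.08
ee_pos: [0.5872, -0.1217, 0.1278]
orientation: [179.8, 39.7, 171.9]
contact_force: [0.9, -0.4, -0.2]
opening: 0.005
time_s: 6.7
ee_pos: [0.4981, -0.1092, 0.187]
orientation: [179.8, 39.8, 172.0]
contact_force: [0.2, -1.1, -0.9]
opening: 0.005
time_s: 7.08
ee_pos: [0.439, -0.1012, 0.1865]
orientation: [179.8, 39.9, 171.9]
contact_force: [0.8, -0.2, -0.7]
opening: 0.005
t 7.08 tip bay [-159.     0.3  131.9] F bay [ 0.8 -0.1 -0.7] op 0.01
turn units [-0.01 -0.02 -0.04]
shift now-axes [ 49.9  -1.4 123.7] target-axes [ 50.2  -1.3 123.6] world [  40.5   -6.8 -126.9]
t 7.08 tip bay [-159.     0.3  131.9] F bay [ 0.8 -0.1 -0.7] op 0.01
turn units [-0.01 -0.02 -0.04]
shift now-axes [ 80.9  -1.6 110.9] target-axes [ 81.1  -1.3 110.7] world [   8.8   -2.5 -136.9]
[array([284.34209567, 264.86392099]), array([286.14902054, 264.97202248])] [array([377.63274517, 268.97882233]), array([378.69247578, 268.13008875])]
```

View pics/c2.png

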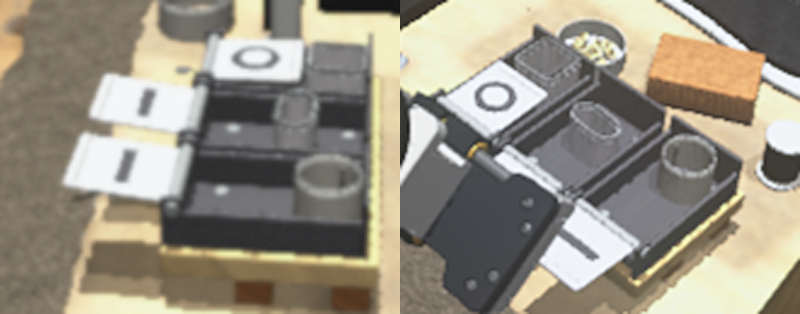

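The die sits at the stop (side ≈(285,265.6), where home predicts (286,265)). The flag is still out and the neighbours are unchanged. Next I'll go down in front of the flag and bring the fingers under its edge.

```bash
python3 -m crank '[[19.6,-0.3,23.4,0,0,0,1],[19.6,-0.3,23.4,0,0,0,1],[19.6,-0.3,23.4,0,0,0,1],[19.6,-0.3,23.4,0,0,0,1],[0,0,0,0,0,0,1]]' && python3 -m crank '[[-7.7,0,6.4,0,0,0,1],[-7.7,0,6.4,0,0,0,1],[-7.7,0,6.4,0,0,0,1],[-7.7,0,6.4,0,0,0,1],[0,0,0,0,0,0,1]]' && python3 -c "
from h import *
go([-108,-1,12])"
```

```text
time_s: 7.8
ee_pos: [0.4428, -0.0943, 0.0769]
orientation: [-179.9, 38.5, 171.7]
contact_force: [0.1, 0.2, 0.4]
opening: 0.005
time_s: 8.43
ee_pos: [0.481, -0.0996, 0.0758]
orientation: [-179.9, 38.4, 171.7]
contact_force: [-5.1, 1.3, 0.6]
opening: 0.002
t 8.43 tip bay [-117.9    7.4   20.9] F bay [-5.2  0.7  0.6] op 0.0
turn units [-0.06 -0.2  -0.06]
shift now-axes [-1.8 -8.5 13.3] target-axes [-1.3 -8.6 13.2] world [ 8.3 -9.8 -9.3]
```

```bash
python3 -m crank '[[9.2,0,-7.7,0,0,0,1],[6.4,-4.2,7.7,0,-0.1,0,1],[0,-4.2,0,0,-0.1,0,1],[0,0,0,0,0,0,1]]' && python3 -c "
from h import *
go([-108,-1,12])"
```

```text
time_s: 8.93
ee_pos: [0.4722, -0.1028, 0.0807]
orientation: [-179.4, 39.4, 171.5]
contact_force: [-0.2, 0.4, -0.1]
opening: 0.004
t 8.93 tip bay [-126.     2.8   26. ] F bay [-0.2  0.4 -0.1] op 0.0
turn units [-0.14 -0.08 -0.08]
shift now-axes [-4.9 -3.7 22.3] target-axes [-4.6 -4.2 22.3] world [ 17.2  -6.6 -14.1]
```

```bash
python3 -c "
from cell import robot
s=robot.sense();print(s['q'].round(1),s['joint_torque'].round(1),s['contact_force'].round(1))"; python3 -m crank '[[0,0,0,0,0,0,1]]'; python3 -c "
from cell import robot
s=robot.sense();print(s['q'].round(1))"
```

```text
[ -32.4   -5.2  137.5   54.1   17.7 -161.6] [  0.  -16.4 -20.2   0.7  -0.8  -0. ] [-0.2  0.4 -0.1]
time_s: 9.05
ee_pos: [0.4719, -0.1025, 0.0803]
orientation: [-179.4, 39.4, 171.5]
contact_force: [-0.6, 0.2, -0.1]
opening: 0.004
[ -32.3   -5.2  137.5   54.1   17.7 -161.6]
```

The joint 6 limit and a near-singular wrist (q5 17.7°) stop the 40° tilt this close in. I'll back away a little and reduce the tilt to about 20°.

```bash
python3 -m crank '[[0,0,0,0,0.8,0,1],[0,0,0,0,0.8,0,1],[0,0,0,0,0.8,0,1],[0,0,0,0,0,0,1],[0,0,0,0,0,0,1]]'; python3 -c "
from h import *
from cell import robot
s=robot.sense();print(s['q'].round(1))
go([-128,-1,5],20)"
```

```text
time_s: 9.68
ee_pos: [0.4731, -0.097, 0.0789]
orientation: [179.6, 23.7, 171.6]
contact_force: [-0.6, 0.8, -0.1]
opening: 0.006
[ -27.2   -1.6  126.5   14.3   33.5 -119.3]
t 9.68 tip bay [-130.3    9.1   21.5] F bay [-0.7  0.7 -0.1] op 0.01
turn units [ 0.02  0.46 -0.08]
shift now-axes [  3.2 -10.2  16.1] target-axes [  2.2 -10.1  16.3] world [  2.1 -10.5 -16.1]
```

```bash
python3 -m crank '[[1.1,-5,8,0,0.46,-0.08,1],[1.1,-5,7,0,0,0,1],[0,0,0,0,0,0,1],[0,0,0,0,0,0,1]]'; python3 -c "
from h import *
go([-118,-1,12],20)
for i in(1,):
  from cell import robot;print(robot.sense()['q'].round(1))"
```

```text
time_s: 10.18
ee_pos: [0.475, -0.1076, 0.0643]
orientation: [179.9, 20.0, 172.3]
contact_force: [-0.6, 0.9, 0.6]
opening: 0.003
t 10.18 tip bay [-128.1   -1.2    6.5] F bay [-0.7  0.8  0.6] op 0.0
turn units [ 0.01 -0.   -0.  ]
shift now-axes [-11.4   0.2  -1.7] target-axes [-11.4   0.2  -1.7] world [10.  -1.2  5.5]
[ -27.5    2.3  123.6   11.6   35.8 -118.1]
```

```bash
python3 -m crank '[[-5.7,0,-0.8,0,0,0,1],[-5.7,0,-0.8,0,0,0,1],[0,0,0,0,0,0,1]]'; python3 -c "
from h import *
go([-113,-1,26],20)";  python3 -m crank '[[-4.3,0,-5.3,0,0,0,1],[-4.3,0,-5.3,0,0,0,1],[0,0,0,0,0,0,1]]'; python3 - <<'E'
from h import *
go([-102,-1,45],20)
from cell import imaging
import cv2
a=imaging.read_camera("side")["color"][185:315,150:310]
cv2.imwrite("pics/c3.png",cv2.resize(a,None,fx=4,fy=4,interpolation=2))
E
```

```text
time_s: 10.55
ee_pos: [0.4851, -0.1091, 0.0699]
orientation: [180.0, 19.8, 172.4]
contact_force: [-3.9, -1.5, 0.4]
opening: 0.002
t 10.55 tip bay [-118.    -1.2   12. ] F bay [-3.7 -2.   0.4] op 0.0
turn units [ 0.01 -0.02  0.01]
shift now-axes [ -9.4   0.3 -11.5] target-axes [ -9.4   0.3 -11.4] world [ 4.9 -0.4 14. ]
time_s: 10.92
ee_pos: [0.4877, -0.1091, 0.082]
orientation: [179.9, 19.6, 172.4]
contact_force: [-10.5, -0.9, 3.6]
opening: 0.005
t 10.93 tip bay [-115.5   -0.9   24.1] F bay [-10.3  -2.3   3.6] op 0.01
turn units [ 0.02 -0.05  0.01]
shift now-axes [-19.6  -0.1 -15.1] target-axes [-19.7  -0.1 -15. ] world [13.3 -1.9 20.8]
```

View pics/c3.png

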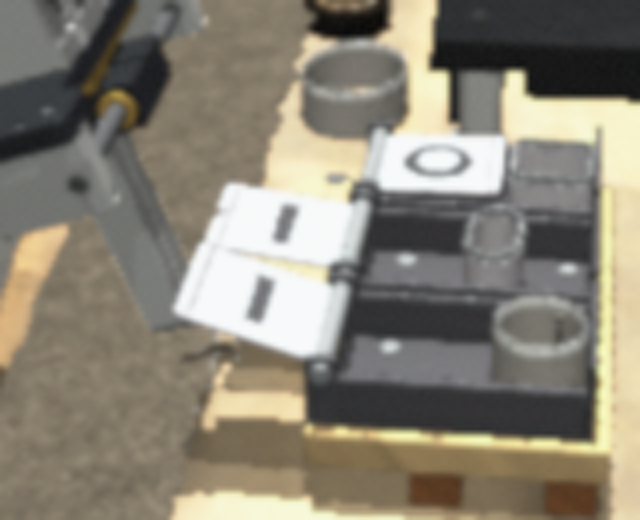

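The finger face is under the flag's edge (crop ≈(185,310)), and the flag has started to lift to about 20°. I'll carry on along the arc, more upward than forward.

```bash
python3 -m crank '[[-4.5,0,-8,0,0,0,1],[-4.5,0,-7,0,0,0,1],[0,0,0,0,0,0,1]]'; python3 -c "
from h import *
go([-102,-1,45],20)";  python3 -m crank '[[-6.5,0,-6,0,0,0,1],[-6.5,0,-6,0,0,0,1],[0,0,0,0,0,0,1]]'; python3 - <<'E'
from h import *
go([-91,-1,56],20)
E
```

```text
time_s: 11.35
ee_pos: [0.4958, -0.1111, 0.1025]
orientation: [-180.0, 20.3, 172.4]
contact_force: [-0.2, -0.3, 0.2]
opening: 0.006
t 11.35 tip bay [-107.    -1.9   44.7] F bay [-0.2 -0.4  0.2] op 0.01
turn units [-0.    0.03  0.01]
shift now-axes [-4.9  0.9  1.4] target-axes [-4.9  0.9  1.4] world [5.2 0.2 0.3]
time_s: 11.72
ee_pos: [0.5032, -0.1121, 0.1175]
orientation: [-180.0, 20.2, 172.3]
contact_force: [-0.3, -0.1, -0.3]
opening: 0.007
t 11.72 tip bay [-99.6  -1.8  59.7] F bay [-0.3 -0.1 -0.3] op 0.01
turn units [0.   0.02 0.01]
shift now-axes [-6.9  0.8  6.4] target-axes [-6.9  0.8  6.4] world [ 8.7 -0.4 -3.7]
```

```bash
python3 - <<'E'
from h import *
from cell import imaging
import cv2
a=imaging.read_camera("side")["color"][165:305,150:310]
cv2.imwrite("pics/c4.png",cv2.resize(a,None,fx=4,fy=4,interpolation=2))
E
```

```text
(no output)
```

View pics/c4.png

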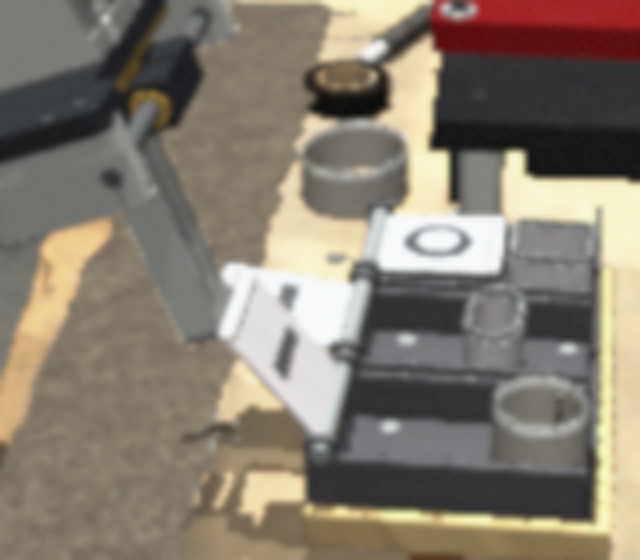

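The flag is at about 45° (edge at crop ≈(230,300)) and the fingertip sits just under it. I'll push it over the top.

```bash
python3 -m crank '[[-8,0.4,0,0,0,0,1],[-8,0.4,0,0,0,0,1],[-6.3,0,-0.5,0,0,0,1],[-6.3,0,-0.5,0,0,0,1],[0,0,0,0,0,0,1]]'; python3 -c "
from h import *
go([-61,-1,72],20)";  python3 -m crank '[[-6,0,1.1,0,0,0,1],[-6,0,1.1,0,0,0,1],[-6.4,0,5,0,0,0,1],[-6.4,0,5,0,0,0,1],[0,0,0,0,0,0,1]]'; python3 - <<'E'
from h import *
from cell import imaging
import cv2
go([-45,-1,67],20)
a=imaging.read_camera("side")["color"][165:305,150:310]
cv2.imwrite("pics/c5.png",cv2.resize(a,None,fx=4,fy=4,interpolation=2))
E
```

```text
time_s: 12.4
ee_pos: [0.5291, -0.1145, 0.1273]
orientation: [180.0, 20.1, 172.3]
contact_force: [0.5, 0.3, 0.3]
opening: 0.004
t 12.4 tip bay [-73.6  -0.7  69.5] F bay [0.4 0.4 0.3] op 0.0
turn units [0.01 0.01 0.  ]
shift now-axes [-12.8  -0.3   2. ] target-axes [-12.8  -0.2   1.9] world [12.5 -1.9  2.5]
time_s: 13.02
ee_pos: [0.5561, -0.1181, 0.1237]
orientation: [180.0, 20.0, 172.3]
contact_force: [0.2, -0.2, 0.1]
opening: 0.006
t 13.03 tip bay [-46.4  -0.7  65.9] F bay [ 0.2 -0.2  0.1] op 0.01
turn units [0.01 0.   0.  ]
shift now-axes [-1.7 -0.3 -0.6] target-axes [-1.7 -0.3 -0.6] world [ 1.3 -0.5  1.1]
```

View pics/c5.png

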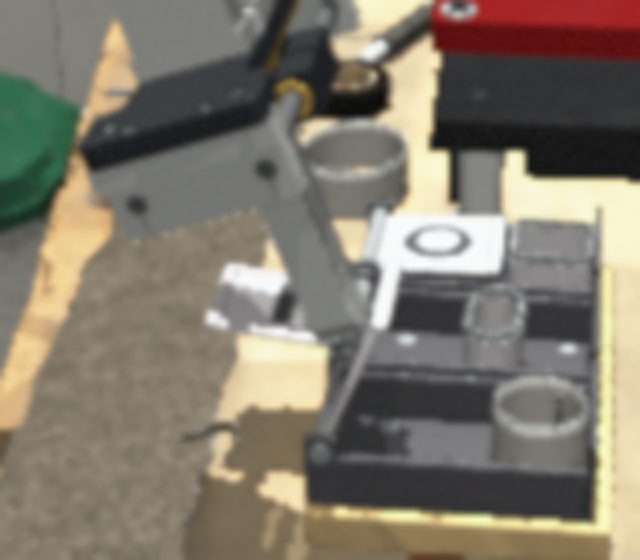

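The flag has passed upright and leans back at about 110°, with the fingers in contact. I'll follow it down.

```bash
python3 -m crank '[[-6.8,0,7.2,0,0,0,1],[-6.8,0,7.2,0,0,0,1],[-3.9,0,9.4,0,0,0,1],[-3.9,0,9.4,0,0,0,1],[0,0,0,0,0,0,1]]'; python3 -c "
from h import *
go([-7,-1,34],20)";  python3 -m crank '[[-2.2,0,5.6,0,0,0,1],[-2.2,0,5.6,0,0,0,1],[0,0,0,0,0,0,1]]'; python3 -c "
from h import *
go([-5,-1,31],20)"
```

```text
time_s: 13.7
ee_pos: [0.5868, -0.122, 0.0991]
orientation: [179.9, 20.0, 172.3]
contact_force: [1.0, 0.6, -0.3]
opening: 0.001
t 13.7 tip bay [-15.5  -0.5  41.2] F bay [ 0.9  0.7 -0.3] op 0.0
turn units [ 0.01 -0.01  0.  ]
shift now-axes [-5.5 -0.5  9.7] target-axes [-5.5 -0.5  9.7] world [ 8.3 -1.6 -7.2]
time_s: 14.08
ee_pos: [0.5948, -0.1232, 0.0908]
orientation: [179.9, 20.0, 172.3]
contact_force: [-0.1, 0.4, -0.5]
opening: 0.004
t 14.07 tip bay [-7.4 -0.6 32.9] F bay [-0.1  0.4 -0.5] op 0.0
turn units [0.01 0.   0.  ]
shift now-axes [-1.5 -0.4  2.6] target-axes [-1.5 -0.4  2.6] world [ 2.3 -0.7 -1.9]
```

Now press vertically down (per mm: tool x +0.34, z +0.94) until the stop resists.

```bash
python3 -m crank '[[0.7,0,1.9,0,0,0,1],[0,0,0,0,0,0,1]]'; python3 -m crank '[[0.5,0,1.4,0,0,0,1],[0,0,0,0,0,0,1],[0,0,0,0,0,0,1]]'; python3 -c "
from h import *
go([-5,-1,31],20)"
```

```text
time_s: 14.32
ee_pos: [0.5949, -0.1233, 0.0894]
orientation: [180.0, 20.1, 172.3]
contact_force: [0.3, 0.2, 0.6]
opening: 0.006
time_s: 14.7
ee_pos: [0.5951, -0.1233, 0.0888]
orientation: [180.0, 20.1, 172.3]
contact_force: [-2.8, 0.9, 7.0]
opening: 0.002
t 14.7 tip bay [-7.  -0.6 31. ] F bay [-2.9  0.5  7. ] op 0.0
turn units [0.01 0.01 0.01]
shift now-axes [-1.9 -0.3  0.7] target-axes [-1.9 -0.3  0.7] world [ 1.9 -0.6  0. ]
```

There is 7 N at exactly the predicted height. I'll retreat upward and look.

```bash
python3 -m crank '[[-3.4,0,-9.4,0,0,0,1],[-10,0,-28,0,0,0,1],[-10,0,-28,0,0,0,1],[-10,0,-28,0,0,0,1],[37,0,-14,0,0,0,1]]';  python3 -m crank '[[37,0,-14,0,0,0,1],[37,0,-14,0,0,0,1],[37,0,-14,0,0,0,1],[0,0,0,0,0,0,1]]'; python3 - <<'E'
from h import *
from cell import imaging
import cv2
go()
a=imaging.read_camera("side")["color"][195:315,170:310];b=imaging.read_camera("scene")["color"][205:335,260:425]
cv2.imwrite("pics/c6.png",np.hstack([cv2.resize(a,(400,343),interpolation=2),cv2.resize(b,(400,343),interpolation=2)]))
E
```

```text
time_s: 15.32
ee_pos: [0.5582, -0.1195, 0.192]
orientation: [-179.9, 20.5, 172.4]
contact_force: [0.2, -0.6, -0.1]
opening: 0.001
time_s: 15.82
ee_pos: [0.4351, -0.1015, 0.1882]
orientation: [179.9, 20.0, 172.3]
contact_force: [0.2, -0.6, 0.1]
opening: 0.005
t 15.82 tip bay [-168.5   -0.4  130.3] F bay [ 0.2 -0.6  0.1] op 0.01
turn units [ 0.  -2.5 -0. ]
```

View pics/c6.png

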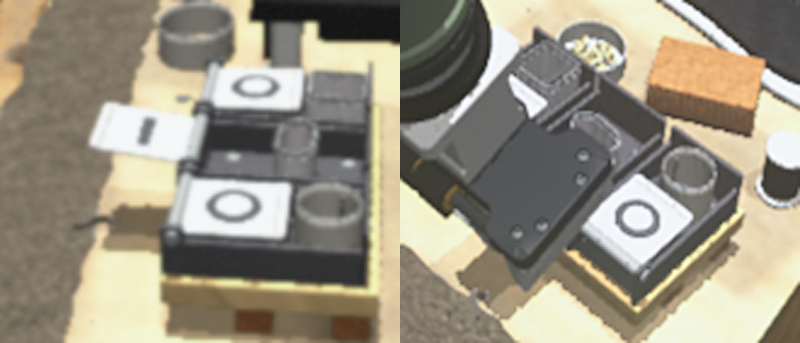

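The flag lies flat with its ring face up (crop ≈(235,207)). The die is at the stop, the neighbours are unchanged and the arm is clear, so I'll hand it in.

```bash
python3 -c "
from cell import workorder
print(workorder.job_done())"
```

```text
the job is handed in; nothing more can be done
None
```

I pushed the round die home with the shut fingertips, then lifted its flag from under the free edge, carried it over its pivot and pressed it flat. I handed the job in at about 16 s; no verdict is reported.

- **Die:** the push ended at about 9 N against the back stop. The fingertip and camera readings put the die's centre at x ≈ 34–36 mm, where home is 36.
- **Flag:** it stopped at 7 N at the predicted height for lying flat. The last picture shows it flat with the ring face up.
- **Surroundings:** the square and slot dies, their flags, the tape, the tin and the spool look unmoved in the pictures. I did not measure them again, and the heel die I did not check at all. The arm is clear, with no contact force.
- **What went wrong on the way:** with the tool tilted 40° my first try at getting under the flag ran into the joint 6 limit. It bumped the flag's edge at about 5 N without harm, and I finished the flip at a 20° tilt. While lifting the flag the force on the tool reached about 10 N.

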